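# Hold the drive collar on the honing spindle's flat

### The job

The honing machine is being put back together: first turn its bare spindle with your fingers until a fingertip feels the milled flat squarely under it, facing the key slot in the round guard. Then slide the steel collar onto the spindle with its set-screw over that flat, pointing out through the slot, and press it fully down against its spring onto the shoulder. Finish while still gripping the collar and holding it down there, so that I can tighten the screw, and leave the other things on the bench where they lie.

Things in the scene. Friction and masses are not known exactly. Their poses are not given: they have to be found in the camera images.
- machine: Fixed green honing machine. Origin on the bench below the axis of its upright spindle; z up, +x from the spindle to the guard's key slot. Housing x -110 to 110 mm, y -100 to 280 mm, top 100 mm above the bench; motor (radius 60 mm, top 193 mm up) at y 210 mm. Round guard about the spindle: 152 mm inside, 160 mm outside, top 145 mm above the bench, one slot 40 mm wide towards +x.
- spindle_top (a point): Top of the steel spindle, on its axis, 172 mm above the bench; axes as the machine's (they do not turn). Spindle 25 mm in diameter with a lead-in at the top (5 mm tall, tapering to 16 mm). It turns either way without end, against about 0.03 N m of drag, and stays where it is left.
- shoulder (a point): Centre of the spindle's shoulder (38 mm in diameter, 128 mm above the bench), where the collar's underside ends up. On it, round the spindle, a brass wave spring (33 mm in diameter) stands 5 mm proud; it takes 3 N to start and 9 N to press flush, and lifts a collar that is let go by 5 mm.
- key_slot (a point): Middle of the key slot in the guard's wall, 78 mm from the spindle's axis, 139 mm above the bench (the height of the set-screw when the collar is home).
- flat (a point): Bright flat milled on the spindle from the shoulder to the lead-in (39 mm tall, 18 mm wide). Origin mid-face, 8.5 mm from the spindle's axis, 147.5 mm above the bench; x points straight out of the face, z up. It turns with the spindle and faces the key slot when its x points along the machine's +x. Pinched square across the flat the spindle measures 21 mm, elsewhere up to 25 mm.
- collar_center (a point): Centre of the loose steel collar (46 mm outside, 26.6 mm bore, 22 mm tall, about 0.18 kg), half-way up on its axis. It lies on the bench, bore upright, z up; x points outwards along its set-screw. The screw's point, 6 mm thick, stands 2 mm into the bore, so the collar passes down the spindle only with the screw over the flat (about 25 degrees free either way). Home, it is 139 mm above the bench.
- screw_head (a point): Outer end of the collar's black socket-head set-screw: 37 mm from the collar's axis, half-way up the collar (head 10 mm in diameter, 27 to 37 mm from the axis).
- honing_disc: Bystander: loose leather-faced honing disc, 150 mm in diameter, 16 mm thick, lying flat; origin under its centre.
- bracket: Bystander: carved wooden bracket, about 120 by 170 by 45 mm; origin under its middle.
- gouge: Bystander: carving gouge with an orange wooden handle, 275 mm long, 24 mm thick, lying along its x axis (handle to -x); origin under the front end of the handle.
- hex_key: Bystander: black L-shaped hex key, 130 by 40 mm, 6 mm thick, lying flat; origin under the middle of the long leg, which lies along its y axis.
There are look-alikes about, which are no part of the job. Of the things like the part that bears collar_center, leave any that is yellow; of the rest the smaller one is meant.

How it is judged:
By the outcome, as a careful person would: the job done as asked, in the order asked, and still so for the second after the job is handed in, while the arm keeps its last pose, push and grip.
It also fails if it takes over 64 s, if anything falls off the work surface, if the arm or the gripper's body presses on something with over 40 N, if the wrist force passes 120 N, or if a joint passes its speed limit or range.

### The arm

A 6-joint arm with a two-finger parallel gripper is mounted at the origin on the work surface. World frame = base frame: x ahead of the robot, y to its left, z up, the work surface at z = 0. Lengths are in m, angles in rad, forces in N, time in s.
With the tool pointing down it reaches from about 0.225 to 0.875 m from the base axis. Payload 3.4 kg.
Tool frame: the origin (TCP) lies on the centre line of the jaws, within the pads' length; the fingertips stand 17 mm ahead of it and the grasp point (between the pads) lies 2 mm behind it (nose_length is the distance from the TCP to the fingertips, in m); z points along the fingers, y is the line along which they close (so a half turn about z gives the same grasp; the last joint's range is limited). The gripper opens to 85 mm and grips with 20 to 120 N. Pads are 22 mm wide; open, the fingers measure 114 mm over their backs; the gripper's body (76 mm by 85 mm) begins 54 mm behind the grasp point. The pads swing forward as they close: fully open they stand 13 mm farther back than shut.
Start: joints at [-1.302, 0.276, 1.505, -0, 1.361, -0.121], TCP at [0.219, -0.532, 0.248] pointing down, gripper open.
Joint ranges: [-2.89, 2.89], [-0.75, 2.08], [0.22, 2.7], [-1.18, 4.32], [0.11, 2.71], [-2.7, 2.7]. Speed limits (rad/s): [2.57, 2.57, 3.14, 3.14, 3.14, 3.14].

### API

Orientations are given as a unit quaternion [w, x, y, z].
In Python, from rig import get_state, get_image, sign_off, find_in, place_of, nose_length gives the robot as it stands.
- The arm moves only by the tool apply_moves, never from a script. Its argument "deltas" is one flat list of numbers, 5 for each row, row after row: the finger opening in mm, from 0 to 85.4, then the shift along the tool's x, y, z in mm, then the turn about the tool's z in degrees. A call has 1 to 12 rows; each row is the pose to reach, as a shift and turn from the pose commanded when the call began, along the tool's axes at that moment; what a row does not reach only later rows make up. A row lasts 1/12 s, in which the tool goes at most 41.7 mm and 7.16 degrees, less where a joint would pass 70% of its speed; a pose out of reach is approached as far as the arm can. A call with a gripper value outside its range is refused whole. The fingers move at their own pace and stop on an object; "squeeze" is the grip in N (left out, the last holds). Time passes only in rows, so rows that repeat a pose let the fingers close. It gives the time, the measured TCP pose, the force, the opening and the grip force at its end, in the units of the state.
- get_state(): the state, without advancing time (a new reading comes with each control period).
- get_image(name): name is "scene" or "top" or "wrist"; returns a dict with "frame" (400x640x3 uint8, red, green, blue), "K" (3x3 intrinsics, pixels), "position" and "orientation" of the camera in the world. Camera axes: x right, y down, z forward; pixel columns grow to the right and rows downward; lengths in m; the calibration is good to about 2 mm. A picture is of the moment at which its call begins. There is no depth.
- sign_off(): hands the job in; it is judged then, once.
Trained networks look in a picture, given as the dict that the camera call returned (one of the last four; its "shot" number tells which), for a name from the list of things; names that differ only in an ending like _2 or _b are one class to them, and where a whole thing is asked for, a point or a joint stands for the part that bears it (a point fixed in the world has none). Each returns a list of dicts, best first, with "score" (0 to 1); they miss things now and then, are a little off and sometimes report something else, mostly with a low value. They report only what shows in the picture. A call takes as long as a camera call. They do not tell look-alikes from the thing itself.
- find_in(query, picture): "point" ([column, row] in pixels, amid what is visible of it).
- place_of(query, picture): "point" ([column, row] in pixels: a listed point, or the origin of a listed thing).
The state is a dict: "clock": time; "qpos": joint angles; "qd": joint speeds; "effort": joint torques, N m; "position": TCP position; "ee_rot": TCP orientation; "contact_force": force on the tool from outside, world axes, zero at the start; "moment": the same for the moment, N m; "width": finger opening in m; "gripper_force": force on a finger pad.
Only numpy, scipy, OpenCV 4.12 (cv2) and the standard library are available. Lean on these libraries where they do the work, as an engineer would, in place of code of your own. Each camera call takes 0.05 s, during which the arm holds its last target. There are 200 camera calls.

## Working session

There is one attempt and no reset: what is moved stays moved. The work goes in short steps, Python scripts to look and compute and a tool call to move; the robot and the scene stay as the last step left them, time stands still between calls to the robot, and variables do not carry over. Pictures are saved under pics/ and viewed, at most 10 in all, crops included, and the job is handed in when it is done.

Besides the shell and the picture viewer there is one more tool, called by a JSON object that holds its "name" and its "arguments", one argument or row to a line. apply_moves: Moves the arm, as the interface text tells. Its arguments: {"type":"object","properties":{"deltas":{"type":"array"},"squeeze":{"type":"number"}},"required":["deltas"]}

```bash
mkdir -p pics
cat > h.py <<'E'
import numpy as np, cv2
from scipy.spatial.transform import Rotation as R
from rig import *
def rot(q): return R.from_quat([q[1],q[2],q[3],q[0]]).as_matrix()
def ray(im,p):
    d=np.linalg.inv(im["K"])@np.array([p[0],p[1],1.]); d=rot(im["orientation"])@d
    return np.array(im["position"]),d/np.linalg.norm(d)
def atz(im,p,z):
    o,d=ray(im,p); return o+d*(z-o[2])/d[2]
def tri(l):
    A=np.zeros((3,3));b=np.zeros(3);P=[]
    for im,p in l:
        o,d=ray(im,p);M=np.eye(3)-np.outer(d,d);A+=M;b+=M@o;P.append((o,M))
    x=np.linalg.solve(A,b); return x,[round(1e3*np.linalg.norm(M@(x-o)),1) for o,M in P]
def proj(im,x):
    c=rot(im["orientation"]).T@(np.array(x)-np.array(im["position"])); c=im["K"]@c; return c[:2]/c[2]
def save(im,n,box=None,s=1):
    f=im["frame"]
    if box: f=f[box[1]:box[3],box[0]:box[2]]
    f=cv2.resize(f,None,fx=s,fy=s,interpolation=cv2.INTER_CUBIC)
    cv2.imwrite(f"pics/{n}.png",cv2.cvtColor(f,cv2.COLOR_RGB2BGR))
E
python3 - <<'E'
from h import *
np.set_printoptions(precision=4,suppress=True)
ims={n:get_image(n) for n in("scene","top","wrist")}
save(ims["scene"],"s0");save(ims["top"],"t0")
Z={"spindle_top":.172,"key_slot":.139,"flat":.1475,"collar_center":.011,"screw_head":.011,"machine":0,"shoulder":.128}
for q,z in Z.items():
  for n,im in ims.items():
    for d in place_of(q,im)[:4]:
        print(q,n,np.round(d["point"],1),round(d["score"],2),atz(im,d["point"],z)[:2])
print(nose_length,{n:np.array(i["position"]) for n,i in ims.items()})
s=get_state();print(s["position"],s["ee_rot"],s["clock"],rot(s["ee_rot"]))
E
```

```text
spindle_top scene [425.  169.2] 0.87 [0.5204 0.0606]
spindle_top top [226.9 213.7] 0.74 [0.5249 0.0606]
key_slot scene [440.  208.8] 0.6 [0.6131 0.0689]
key_slot top [227.8 179.5] 0.59 [0.6174 0.0715]
flat scene [422.9 175.9] 0.69 [0.5141 0.0622]
flat top [232.6 218.8] 0.53 [0.5156 0.0529]
flat top [226.9 212.9] 0.28 [0.5304 0.0677]
flat top [432.5 291.3] 0.2 [ 0.3402 -0.4288]
collar_center scene [304.4 180. ] 0.83 [ 0.3329 -0.188 ]
collar_center scene [325.6 212.8] 0.6 [ 0.4652 -0.1498]
collar_center scene [284.9 210.6] 0.53 [ 0.4437 -0.2496]
collar_center top [352.5 253.6] 0.73 [ 0.4335 -0.25  ]
collar_center top [326.1 289. ] 0.6 [ 0.3378 -0.1759]
collar_center top [318.9 240.7] 0.57 [ 0.4698 -0.1564]
screw_head scene [313.1 168.9] 0.88 [ 0.2887 -0.1585]
screw_head scene [312.5 220.9] 0.75 [ 0.4887 -0.1857]
screw_head scene [271.3 212.2] 0.67 [ 0.4448 -0.2836]
screw_head top [316.1 304.3] 0.64 [ 0.2973 -0.1485]
screw_head top [325.7 232.7] 0.52 [ 0.4921 -0.1756]
screw_head top [362.9 249.5] 0.49 [ 0.4447 -0.2792]
machine scene [416.1 223.8] 0.83 [0.5228 0.0682]
machine top [243. 221.] 0.74 [0.5279 0.0621]
shoulder scene [421.4 185.6] 0.62 [0.5245 0.0588]
shoulder top [230.1 214.2] 0.84 [0.5299 0.0649]
0.017 {'scene': array([ 1.2076, -0.2711,  0.7583]), 'top': array([ 0.4019, -0.1848,  1.0372]), 'wrist': array([ 0.2888, -0.5034,  0.3723])}
[ 0.2185 -0.5319  0.2483] [ 0.0001  0.9811  0.1937 -0.    ] 1.2 [[ 0.925   0.38    0.    ]
 [ 0.38   -0.925  -0.0001]
 [-0.      0.0001 -1.    ]]
```

View pics/s0.png

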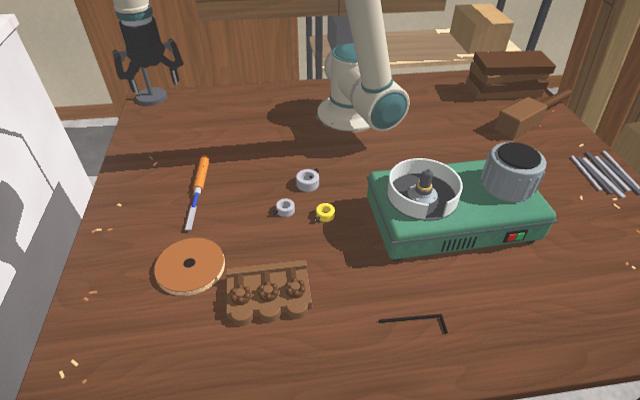

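View pics/t0.png

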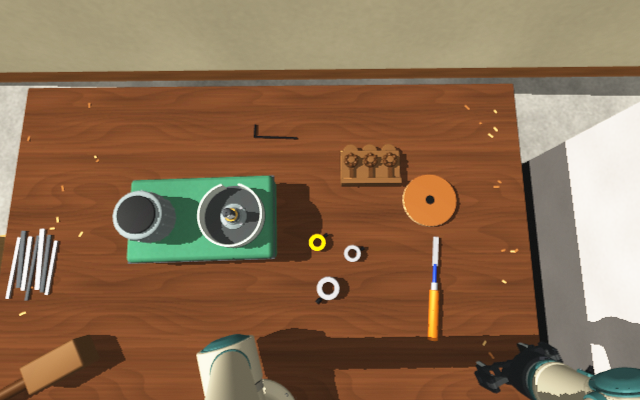

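The collar candidates are:
- Yellow ring at scene (325,212) / top (318,241): must be left.
- Larger steel ring at scene (307,180) / top (327,289): too big.
- Smaller steel ring at scene (285,208) / top (352,254): this fits the description.

The machine's guard slot faces world +x. The spindle is at scene (425,172) / top (230,214).

```bash
cat >> h.py <<'E'
def go(p,psi):
    """tool shift (mm), turn (deg) from the present pose to TCP p with tool x at world angle psi"""
    s=get_state();M=rot(s["ee_rot"]);d=M.T@(np.array(p)-s["position"])*1e3
    now=np.degrees(np.arctan2(M[1,0],M[0,0]));t=(now-psi+180)%360-180
    print("shift",np.round(d,1),"turn",round(t,1),"psi now",round(now,1),"rows",round(max(np.linalg.norm(d)/41.7,abs(t)/7.16),1))
E
python3 - <<'E'
from h import *
np.set_printoptions(precision=4,suppress=True)
s,t=get_image("scene"),get_image("top")
best=lambda q,i:place_of(q,i)[0]["point"]
for q in("spindle_top","key_slot","shoulder","machine"): print(q,tri([(s,best(q,s)),(t,best(q,t))]))
for q,a,b in(("col",(284.9,210.6),(352.5,253.6)),("screw",(271.3,212.2),(362.9,249.5)),("big",(304.4,180),(326.1,289))): print(q,tri([(s,a),(t,b)]))
w=get_image("wrist");print(rot(w["orientation"]),w["K"][0,0])
save(t,"crop0",(290,220,390,320),5)
go([.50,-.20,.33],95); go([.523,-.06,.30],95)
E
```

```text
spindle_top (array([0.5306, 0.0586, 0.1762]), [np.float64(2.0), np.float64(2.0)])
key_slot (array([0.6115, 0.0607, 0.1412]), [np.float64(0.0), np.float64(0.0)])Traceback (most recent call last):
  File "<stdin>", line 5, in <module>
  File "<stdin>", line 4, in <lambda>
IndexError: list index out of range
```

Run:
```python
from h import *
np.set_printoptions(precision=4,suppress=True)
for q,a,b in(("col",(284.9,210.6),(352.5,253.6)),("screw",(271.3,212.2),(362.9,249.5)),("big",(304.4,180),(326.1,289))):
    s,t=get_image("scene"),get_image("top"); print(q,tri([(s,a),(t,b)]))
w=get_image("wrist");print(rot(w["orientation"]),w["K"][0,0])
save(t,"crop0",(290,220,390,320),5)
go([.526,-.06,.30],95)
```

```text
col (array([ 0.4339, -0.25  ,  0.0015]), [np.float64(0.6), np.float64(0.6)])
screw (array([ 0.4446, -0.2814,  0.0105]), [np.float64(2.2), np.float64(2.2)])
big (array([ 0.3374, -0.1821,  0.0144]), [np.float64(6.2), np.float64(6.2)])
[[ 0.3786 -0.8832 -0.2767]
 [-0.9256 -0.3613 -0.1131]
 [-0.0001  0.2989 -0.9543]] 324.921764648677
shift [ 463.7 -319.6  -51.7] turn -72.7 psi now 22.3 rows 13.6
```

View pics/crop0.png

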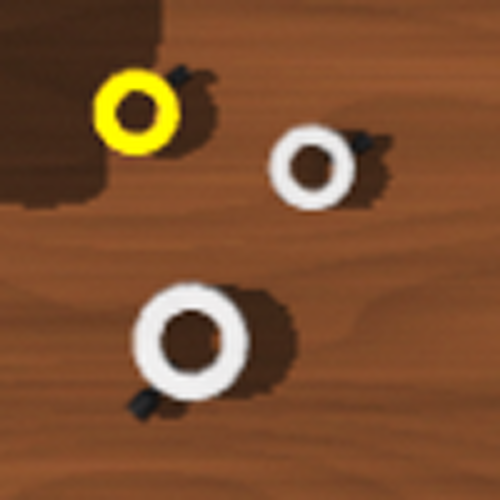

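Confirmed: the smaller steel collar is at crop (312,167). Its screw points right and slightly up, about -65° in the world. Now I'll move above the spindle for a close look.

{"name": "apply_moves", "arguments": {
  "deltas": [85,40,-30,-30,-7,85,80,-60,-50,-14,85,120,-85,-50,-21,85,160,-110,-50,-28,85,195,-140,-50,-35,85,235,-165,-50,-42,85,270,-190,-50,-49,85,310,-220,-50,-56,85,345,-245,-50,-63,85,385,-275,-50,-70,85,425,-300,-50,-73,85,455,-320,-50,-73]
}}

```text
clock: 2.9
position: [0.4817, -0.1165, 0.2986]
ee_rot: [0.0, 0.673, 0.74, 0.0]
contact_force: [0.1, -1.0, 0.7]
width: 0.0849
gripper_force: 0.0
```

Run:
```python
from h import *
go([.527,.06,.27],92)
```

```text
shift [171.4  61.8  28.6] turn 3.4 psi now 95.4 rows 4.4
```

{"name": "apply_moves", "arguments": {
  "deltas": [85,35,13,0,1,85,70,26,0,2,85,105,40,10,3,85,135,50,20,3,85,155,58,28,3,85,155,58,28,3]
}}

```text
clock: 3.4
position: [0.5243, 0.0453, 0.2685]
ee_rot: [-0.002, 0.691, 0.723, 0.0]
contact_force: [0.5, -0.2, 0.7]
width: 0.0851
gripper_force: 0.0
```

Run:
```python
from h import *
np.set_printoptions(precision=4,suppress=True)
w=get_image("wrist"); print(get_state()["position"],w["position"])
for q,z in(("spindle_top",.172),("flat",.1475),("key_slot",.139),("shoulder",.128)):
    for d in place_of(q,w)[:2]: print(q,np.round(d["point"],1),round(d["score"],2),atz(w,d["point"],z))
c=proj(w,[.527,.06,.16]).astype(int);print(c)
b=(max(c[0]-110,0),max(c[1]-80,0),c[0]+110,c[1]+80)
print(b);save(w,"w1",b,3.5)
go([.527,.06,.27],92)
```

```text
[0.5242 0.0431 0.2693] [0.5211 0.1202 0.3935]
spindle_top [328.9 183.9] 0.91 [0.5304 0.0634 0.172 ]
flat [313.7 179. ] 0.97 [0.5194 0.0606 0.1475]
key_slot [424.5 175.4] 0.97 [0.6079 0.0654 0.139 ]
[323 184]
(np.int64(213), np.int64(104), np.int64(433), np.int64(264))
shift [19.8  3.3  0.8] turn 0.3 psi now 92.3 rows 0.5
```

View pics/w1.png

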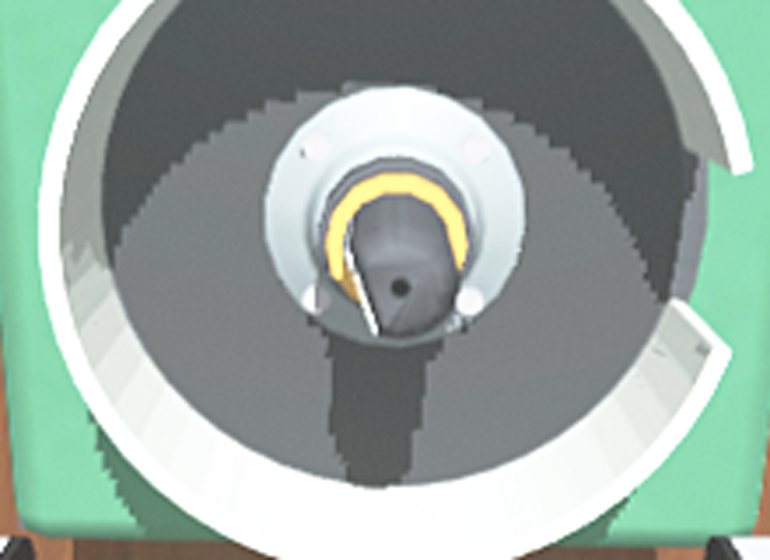

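The flat shows as a bright sliver on the side away from the slot, at crop (345,235)–(378,333), so it faces about -x. The slot is on the right at crop (720,230). I'll turn the tool so the camera looks from -x, to read the flat's exact angle.

{"name": "apply_moves", "arguments": {
  "deltas": [85,5,-10,0,-7,85,10,-20,0,-14,85,15,-30,0,-21,85,15,-40,0,-28,85,15,-50,0,-35,85,15,-57,0,-42,85,15,-57,0,-49,85,15,-57,0,-56,85,15,-57,0,-63,85,15,-57,0,-70,85,15,-57,0,-77,85,15,-57,0,-84]
}}

```text
clock: 4.65
position: [0.467, 0.0525, 0.2709]
ee_rot: [0.001, 0.03, 1.0, -0.0]
contact_force: [-0.1, -0.9, -0.5]
width: 0.0851
gripper_force: 0.0
```

Run:
```python
from h import *
np.set_printoptions(precision=4,suppress=True)
w=get_image("wrist"); print(get_state()["position"],w["position"])
for q,z in(("spindle_top",.172),("flat",.1475),("key_slot",.139),("shoulder",.128)):
    for d in place_of(q,w)[:2]: print(q,np.round(d["point"],1),round(d["score"],2),atz(w,d["point"],z))
c=proj(w,[.527,.06,.15]).astype(int)
b=[int(v) for v in (max(c[0]-60,0),max(c[1]-45,0),c[0]+60,c[1]+45)]
print(b)
np.save("w2.npy",w,allow_pickle=True)
save(w,"w2",b,6)
go([.528,.0615,.24],92)
```

```text
[0.467  0.0525 0.2709] [0.3908 0.0564 0.3956]
spindle_top [337.7 278.8] 0.93 [0.5263 0.0631 0.172 ]
flat [331.4 256.5] 0.94 [0.5194 0.0595 0.1475]
key_slot [340.3 332.2] 0.55 [0.6039 0.0641 0.139 ]
shoulder [332.2 259.6] 0.74 [0.5327 0.0603 0.128 ]
shoulder [ 61.1 153.5] 0.21 [ 0.4215 -0.1587  0.128 ]
[272, 220, 392, 310]
shift [-60.3  12.5  30.6] turn 84.1 psi now 176.1 rows 11.7
```

View pics/w2.png

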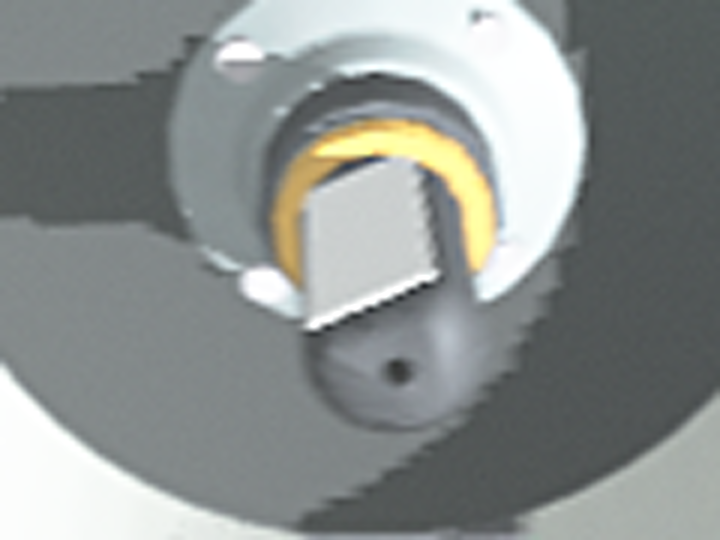

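The flat's face shows from crop (303,328) to (437,270) at its top edge, and the spindle's top dot is at crop (398,370).

Run:
```python
from h import *
w=np.load("w2.npy",allow_pickle=True).item()
a,b=[atz(w,(272+x/6,220+y/6),.167) for x,y in((303,328),(437,270))]
print(a,b,np.linalg.norm(a-b)); t=(a-b)[:2]; n=np.array([-t[1],t[0]]); n*=-np.sign(n[0])*1
print("normal ang",np.degrees(np.arctan2(n[1],n[0]))%360,"top",atz(w,(272+398/6,220+370/6),.172))
m=(a+b)/2; n/=np.linalg.norm(n); print("axis from flat",m[:2]-n*.0085)
```

```text
[0.5248692  0.05139291 0.167     ] [0.51737057 0.06942819 0.167     ] 0.01953204141320136
normal ang 202.57636904796638 top [0.52887737 0.06351895 0.172     ]
axis from flat [0.52896852 0.06367382]
```

Run:
```python
from h import *
go([.5285,.0635,.24],112.6)
```

```text
shift [-60.7  14.5  30.6] turn 63.5 psi now 176.1 rows 8.9
```

{"name": "apply_moves", "arguments": {
  "deltas": [85,-10,3,0,7,75,-20,5,0,14,65,-30,8,5,21,55,-40,10,10,28,50,-50,12,15,35,50,-60.7,14.5,20,42,50,-60.7,14.5,25,49,50,-60.7,14.5,30,56,50,-60.7,14.5,30.6,63,50,-60.7,14.5,30.6,63.5,50,-60.7,14.5,30.6,63.5]
}}

```text
clock: 5.82
position: [0.5285, 0.0642, 0.2397]
ee_rot: [0.0, 0.553, 0.833, -0.0]
contact_force: [1.0, 0.2, 0.6]
width: 0.0502
gripper_force: 0.0
```

Run:
```python
from h import *
w=get_image("wrist")
for d in place_of("spindle_top",w)[:1]: print(d["point"],atz(w,d["point"],.172))
go([.5285,.0635,.162],112.6)
```

```text
[320.9, 223.1] [0.52962826 0.06429917 0.172     ]
shift [-0.7 -0.3 77.9] turn 0.3 psi now 112.9 rows 1.9
```

{"name": "apply_moves", "arguments": {
  "deltas": [50,0,0,20,0,50,0,0,40,0,50,0,0,60,0,50,0,0,78,0,50,0,0,78,0,30,0,0,78,0,10,0,0,78,0,10,0,0,78,0,10,0,0,78,0,10,0,0,78,0,10,0,0,78,0,10,0,0,78,0],
  "squeeze": 30
}}

```text
clock: 6.92
position: [0.5308, 0.0649, 0.1633]
ee_rot: [0.002, 0.553, 0.833, 0.002]
contact_force: [4.0, 3.0, 0.4]
width: 0.0197
gripper_force: 32.6
```

The width of about 20–21 mm and the 2 mm sideways shift show the pinch is square on the flat. Now the first stroke.

{"name": "apply_moves", "arguments": {
  "deltas": [10,0,0,0,-7,10,0,0,0,-14,10,0,0,0,-21,10,0,0,0,-28,10,0,0,0,-35,10,0,0,0,-42,10,0,0,0,-49,10,0,0,0,-56,10,0,0,0,-63,10,0,0,0,-70,10,0,0,0,-77,10,0,0,0,-80]
}}

```text
clock: 7.92
position: [0.528, 0.0648, 0.1633]
ee_rot: [0.0, -0.114, 0.993, 0.0]
contact_force: [-1.4, 1.4, 5.0]
width: 0.0203
gripper_force: 33.5
```

{"name": "apply_moves", "arguments": {
  "deltas": [10,0,0,0,0,25,0,0,0,0,45,0,0,0,0,50,0,0,0,0,50,0,0,0,0,50,0,0,0,7,50,0,0,0,14,50,0,0,0,21,50,0,0,0,28,50,0,0,0,35,50,0,0,0,42,50,0,0,0,49]
}}

```text
clock: 8.92
position: [0.5283, 0.0642, 0.1615]
ee_rot: [-0.0, 0.313, 0.95, -0.0]
contact_force: [0.6, -0.1, 0.3]
width: 0.05
gripper_force: 0.0
```

{"name": "apply_moves", "arguments": {
  "deltas": [50,0,0,0,7,50,0,0,0,14,50,0,0,0,21,50,0,0,0,28,50,0,0,0,35,50,0,0,0,42,50,0,0,0,49,50,0,0,0,56,50,0,0,0,63,50,0,0,0,70,50,0,0,0,77,50,0,0,0,84]
}}

```text
clock: 9.92
position: [0.5282, 0.0643, 0.1615]
ee_rot: [0.0, 0.868, 0.496, -0.0]
contact_force: [0.8, -0.8, 0.8]
width: 0.0502
gripper_force: 0.0
```

Run:
```python
from h import *
go([.5285,.0635,.162],13)
w=get_image("wrist")
for q,z in(("spindle_top",.172),("flat",.1475),("key_slot",.139)):
    for d in place_of(q,w)[:2]: print(q,np.round(d["point"],1),round(d["score"],2),atz(w,d["point"],z))
```

```text
shift [-0.5  0.6 -0.5] turn 46.5 psi now 59.5 rows 6.5
spindle_top [322.2 289.5] 0.96 [0.53057247 0.06471908 0.172     ]
flat [332.9 273.9] 0.63 [0.53158743 0.05572766 0.1475    ]
key_slot [458.7 172.8] 0.79 [0.60583824 0.06746743 0.139     ]
key_slot [601.4 387.9] 0.56 [ 0.62634215 -0.09271003  0.139     ]
```

{"name": "apply_moves", "arguments": {
  "deltas": [50,0,0,0,7,50,0,0,0,14,50,0,0,0,21,50,0,0,0,28,50,0,0,0,35,45,0,0,0,42,30,0,0,0,46.5,10,0,0,0,46.5,10,0,0,0,46.5,10,0,0,0,46.5,10,0,0,0,46.5,10,0,0,0,46.5]
}}

```text
clock: 11.12
position: [0.5282, 0.0649, 0.1618]
ee_rot: [-0.0, 0.993, 0.117, -0.0]
contact_force: [-2.7, 2.5, 2.2]
width: 0.0202
gripper_force: 30.1
```

{"name": "apply_moves", "arguments": {
  "deltas": [10,0,0,0,-7,10,0,0,0,-14,10,0,0,0,-21,10,0,0,0,-28,10,0,0,0,-35,10,0,0,0,-42,10,0,0,0,-49,10,0,0,0,-56,10,0,0,0,-63,10,0,0,0,-70,10,0,0,0,-77,10,0,0,0,-78]
}}

```text
clock: 12.12
position: [0.5277, 0.0624, 0.1618]
ee_rot: [0.001, 0.697, 0.717, -0.002]
contact_force: [-1.9, -5.2, 3.2]
width: 0.02
gripper_force: 30.5
```

Run:
```python
from h import *
go([.5285,.0635,.162],91)
w=get_image("wrist")
for q,z in(("spindle_top",.172),("flat",.1475),("key_slot",.139)):
    for d in place_of(q,w)[:2]: print(q,np.round(d["point"],1),round(d["score"],2),atz(w,d["point"],z))
print(get_state()["width"]); save(w,"w3")
```

```text
shift [ 1.1  0.8 -0.3] turn 0.6 psi now 91.6 rows 0.1
spindle_top [568.8 273.6] 0.67 [0.62660757 0.07390158 0.172     ]
spindle_top [323.1 291.8] 0.58 [0.52943154 0.06283832 0.172     ]
flat [340.7 265.6] 0.62 [0.53820027 0.06134907 0.1475    ]
key_slot [480.  252.2] 0.57 [0.60828666 0.06609132 0.139     ]
0.020036586155172356
```

View pics/w3.png

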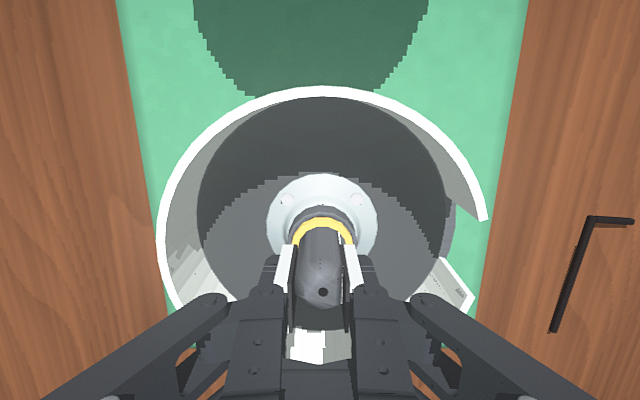

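The fingers pinch the spindle across the flat, with a width of 20 mm. The slot edges at the guard's top are near (487,219) and (475,297). I'll compute the slot angle from those.

Run:
```python
from h import *
w=get_image("wrist"); c=np.array([.5289,.0637])
for p in((487,219),(475,297),(441,258),(474,292)):
    x=atz(w,p,.145)[:2]-c; print(p,x*1e3,np.linalg.norm(x)*1e3,np.degrees(np.arctan2(x[1],x[0])))
# housing edges (top z .1): left edge and right edge points
for a,b in(((117,0),(152,205)),((528,0),(500,180))):
    d=atz(w,a,.1)-atz(w,b,.1); print(np.degrees(np.arctan2(d[1],d[0])), atz(w,a,.1),atz(w,b,.1))
```

```text
(487, 219) [76.36031389 22.03428477] 79.4758280361956 16.095852911310526
(475, 297) [ 77.82214751 -19.9283375 ] 80.33321404470298 -14.363390828008312
(441, 258) [57.76928983  1.45446735] 57.787596618653076 1.4422410068465468
(474, 292) [ 76.83699026 -17.04858729] 78.70563766460364 -12.510118271560184
91.66471772278773 [0.4232141  0.18238981 0.1       ] [0.42638106 0.07342108 0.1       ]
92.27246322143995 [0.63005433 0.18674137 0.1       ] [0.63374869 0.09364404 0.1       ]
```

The flat faces 1.6° and the slot about 1.5°, so they match. Now I'll release, lift, and go look at the collar.

{"name": "apply_moves", "arguments": {
  "deltas": [15,0,0,0,0,30,0,0,0,0,50,0,0,0,0,50,0,0,0,0,50,0,0,-30,0,50,0,0,-70,0,60,-30,0,-70,0,70,-70,-10,-70,-4,80,-110,-30,-60,-8,85,-150,-50,-50,-12,85,-190,-70,-40,-16,85,-230,-90,-30,-20]
}}

```text
clock: 13.37
position: [0.45, -0.1543, 0.1951]
ee_rot: [0.001, 0.562, 0.827, 0.0]
contact_force: [-0.1, -0.4, -0.8]
width: 0.0853
gripper_force: 0.0
```

Run:
```python
from h import *
go([.434,-.25,.19],113)
```

```text
shift [-83.2 -50.1   5.1] turn -1.4 psi now 111.6 rows 2.3
```

{"name": "apply_moves", "arguments": {
  "deltas": [85,-28,-17,2,-1,85,-56,-34,4,-1.4,85,-83,-50,5,-1.4,85,-83,-50,5,-1.4,85,-83,-50,5,-1.4]
}}

```text
clock: 13.78
position: [0.4342, -0.2498, 0.19]
ee_rot: [0.0, 0.555, 0.832, 0.0]
contact_force: [-0.5, -0.2, 0.3]
width: 0.0853
gripper_force: 0.0
```

Run:
```python
from h import *
w=get_image("wrist");print(get_state()["position"],w["position"])
for q,z in(("collar_center",.011),("screw_head",.011)):
    for d in place_of(q,w)[:4]: print(q,np.round(d["point"],1),round(d["score"],2),atz(w,d["point"],z))
save(w,"w4")
```

```text
[ 0.43423788 -0.24845745  0.19006526] [ 0.40499543 -0.18023248  0.31486212]
collar_center [252.1  69.3] 0.86 [ 0.34246714 -0.18018264  0.011     ]
collar_center [392.9  93.3] 0.81 [ 0.46464501 -0.15120661  0.011     ]
collar_center [316.4 180.6] 0.56 [ 0.43217352 -0.25104003  0.011     ]
screw_head [323. 218.] 0.95 [ 0.45285755 -0.28402223  0.011     ]
screw_head [218.5  14.9] 0.74 [ 0.30286319 -0.15091107  0.011     ]
```

View pics/w4.png

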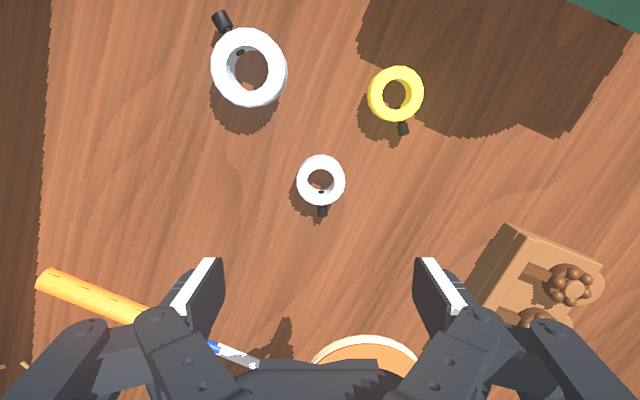

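The small steel collar is centred on its top rim at (321,180), with its screw head's end at (323,214). The yellow and larger steel collars are clear of the approach.

Run:
```python
from h import *
w=get_image("wrist");t=get_image("top")
c=atz(w,(320.7,180.3),.022);s=atz(w,(322.5,215),.011)
print(c,s,np.linalg.norm((s-c)[:2]),np.degrees(np.arctan2(*(s-c)[1::-1])))
print("OD",np.linalg.norm(atz(w,(296.5,180),.022)-atz(w,(345.5,180),.022)))
print("tri rim",tri([(w,(320.7,180.3)),(t,(352.4,253.3))]),"screw",tri([(w,(322.5,214)),(t,(362.3,248.7))]))
```

```text
[ 0.43488643 -0.24416105  0.022     ] [ 0.45143503 -0.27868461  0.011     ] 0.03828488526484536 -64.3896472422732
OD 0.04544301951202659
tri rim (array([ 0.43599055, -0.2499358 , -0.00114055]), [np.float64(1.4), np.float64(1.4)]) screw (array([ 0.44829688, -0.27617458,  0.01798173]), [np.float64(1.8), np.float64(1.8)])
```

Run:
```python
from h import *
go([.4345,-.246,.085],115.6)
```

```text
shift [  1.    0.4 105.4] turn -2.8 psi now 112.8 rows 2.5
```

{"name": "apply_moves", "arguments": {
  "deltas": [85,0,0,30,-1,85,1,0,60,-2,85,1,0,90,-2.8,85,1,0,105,-2.8,85,1,0,105,-2.8]
}}

```text
clock: 14.45
position: [0.4319, -0.2447, 0.0823]
ee_rot: [-0.004, 0.533, 0.846, 0.0]
contact_force: [-0.7, -0.0, -1.0]
width: 0.0848
gripper_force: 0.0
```

Run:
```python
from h import *
w=get_image("wrist");print(get_state()["position"],w["position"])
for q,z in(("collar_center",.011),("screw_head",.011)):
    for d in place_of(q,w)[:3]: print(q,np.round(d["point"],1),round(d["score"],2),atz(w,d["point"],z))
# bright rim ellipse
f=w["frame"];p=proj(w,[.4345,-.246,.022]).astype(int);print(p)
h=cv2.cvtColor(f,cv2.COLOR_RGB2HSV);m=((h[...,1]<50)&(h[...,2]>150)).astype(np.uint8)
n,l,st,ce=cv2.connectedComponentsWithStats(m)
for i in range(1,n):
    if st[i,4]>300: print(st[i],ce[i])
save(w,"w5",(p[0]-130,p[1]-80,p[0]+130,p[1]+100),3)
go([.4345,-.246,.019],115.6)
```

```text
[ 0.4332078  -0.24578402  0.08409686] [ 0.39972891 -0.1773642   0.20755561]
collar_center [320.2 228.9] 0.8 [ 0.43461384 -0.24927682  0.011     ]
collar_center [441.8 111.2] 0.67 [ 0.46659873 -0.15206403  0.011     ]
screw_head [451.2 171.4] 0.8 [ 0.4907923  -0.18012699  0.011     ]
screw_head [321.5 282.1] 0.72 [ 0.45238668 -0.28423198  0.011     ]
[322 231]
[ 155    0  126  118 8350] [215.43640719  56.72191617]
[ 286  192   73   77 3523] [321.56344025 230.06642066]
[170 257  45  59 778] [191.02442159 285.45115681]
[422 257  46  58 770] [445.13376623 284.56233766]
shift [ 1.6  0.2 67.3] turn -0.0 psi now 115.6 rows 1.6
```

View pics/w5.png

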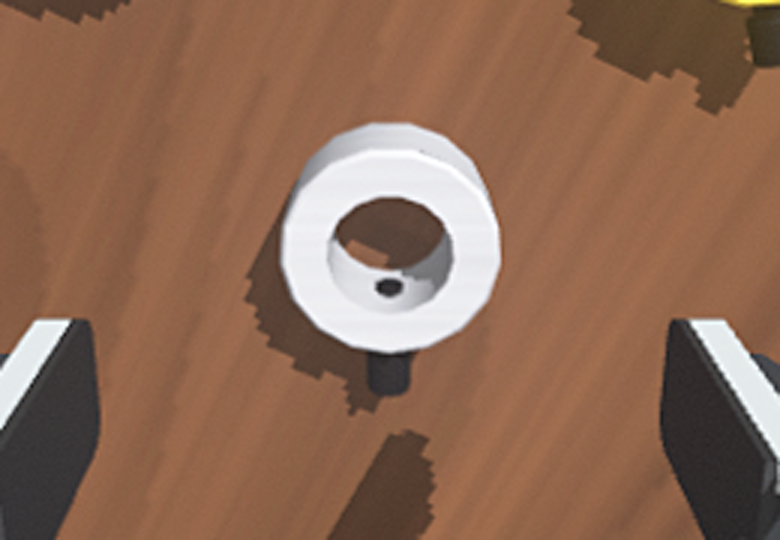

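The collar's top rim is centred at crop (391,250), which is px (322,234). The screw points straight down in the image along tool -x, at crop (388,375).

Run:
```python
from h import *
w=get_image("wrist");c=atz(w,(322.3,234.3),.022);s=atz(w,(192+388/3,151+394/3),.009);print(c,s,np.degrees(np.arctan2(*(s-c)[1::-1])))
go([c[0],c[1],.020],115.6)
```

```text
[ 0.43959573 -0.25262104  0.022     ] [ 0.45759313 -0.29118984  0.009     ] -64.98477857753242
shift [-6.1  1.8 66.7] turn -0.0 psi now 115.6 rows 1.6
```

Run:
```python
from h import *
w=get_image("wrist");f=w["frame"];s=get_state()
print(s["position"],w["position"])
h=cv2.cvtColor(f,cv2.COLOR_RGB2HSV);m=((h[...,1]<50)&(h[...,2]>150)).astype(np.uint8)
n,l,st,ce=cv2.connectedComponentsWithStats(m)
for i in range(1,n):
    if 2500<st[i,4]<5000:
        x,y,W,H,_=st[i]; print(st[i])
        p=(x+W/2,y+H-33.5); c=atz(w,p,.022); print(p,c)
        print("OD",np.linalg.norm(atz(w,(x,p[1]),.022)-atz(w,(x+W,p[1]),.022)))
        go([c[0],c[1],.020],115.6)
```

```text
[ 0.43516201 -0.2479856   0.08688325] [ 0.40194468 -0.17965668  0.21130836]
[ 283  183   72   75 3344]
(np.float64(319.0), np.float64(224.5)) [ 0.43524042 -0.24810936  0.022     ]
OD 0.04507830863258768
shift [ 0.1 -0.1 66.9] turn -0.0 psi now 115.6 rows 1.6
```

{"name": "apply_moves", "arguments": {
  "deltas": [75,0,0,20,0,65,0,0,40,0,60,0,0,55,0,60,0,0,66,0,60,0,0,66,0,50,0,0,66,0,40,0,0,66,0,35,0,0,66,0,35,0,0,66,0,35,0,0,66,0,35,0,0,66,0],
  "squeeze": 60
}}

```text
clock: 15.62
position: [0.4349, -0.2482, 0.0208]
ee_rot: [0.002, 0.533, 0.846, -0.0]
contact_force: [0.4, -0.1, 6.0]
width: 0.0441
gripper_force: 62.3
```

{"name": "apply_moves", "arguments": {
  "deltas": [35,0,0,-5,0,35,0,0,-20,0,35,0,0,-50,0,35,0,0,-90,0,35,0,0,-130,0,35,0,0,-170,0,35,0,0,-210,0,35,0,0,-220,0,35,0,0,-220,0]
}}

```text
clock: 16.37
position: [0.4354, -0.2486, 0.2431]
ee_rot: [0.004, 0.533, 0.846, -0.0]
contact_force: [-0.3, -0.3, -3.7]
width: 0.0444
gripper_force: 62.1
```

Run:
```python
from h import *
print(get_state()["position"],get_state()["width"]);go([.529,.0637,.24],181.5)
```

```text
[ 0.43538792 -0.24864224  0.24313767] 0.044399891390414836
shift [241.5 219.1   2.1] turn -66.0 psi now 115.5 rows 9.2
```

{"name": "apply_moves", "arguments": {
  "deltas": [35,24,22,0,-6,35,48,44,0,-12,35,72,66,0,-18,35,97,88,0,-24,35,121,110,0,-30,35,145,131,0,-36,35,169,153,0,-42,35,193,175,0,-48,35,217,197,0,-54,35,241.5,219,0,-60,35,241.5,219,0,-66,35,241.5,219,0,-66]
}}

```text
clock: 17.37
position: [0.526, 0.0665, 0.2362]
ee_rot: [-0.003, -0.016, 1.0, -0.0]
contact_force: [-0.8, -0.7, -2.6]
width: 0.0446
gripper_force: 62.3
```

Run:
```python
from h import *
get_image("top");get_image("top")
w=get_image("wrist");print(get_state()["position"],get_state()["width"],w["position"]);
for q,z in(("collar_center",.23),("screw_head",.23),("spindle_top",.172),("key_slot",.139)):
    for d in place_of(q,w)[:2]: print(q,np.round(d["point"],1),round(d["score"],2),atz(w,d["point"],z))
save(w,"w6");go([.529,.0637,.24],181.5)
```

```text
[0.52625689 0.06419089 0.2375189 ] 0.0445796420970277 [0.45047274 0.0621598  0.36216658]
collar_center [315.9 268. ] 0.69 [0.52351396 0.06270561 0.23      ]
collar_center [111.1 112.3] 0.62 [ 0.45696709 -0.01927926  0.23      ]
screw_head [317.1 337.7] 0.94 [0.56158797 0.0640959  0.23      ]
screw_head [ 92.3 132.5] 0.65 [ 0.46499104 -0.02808499  0.23      ]
spindle_top [315.  226.6] 0.61 [0.52651995 0.06176679 0.172     ]
key_slot [ 26.7 284. ] 0.18 [ 0.59310593 -0.16243793  0.139     ]
shift [-1.9 -0.2 -1. ] turn -0.1 psi now -178.6 rows 0.1
```

View pics/w6.png

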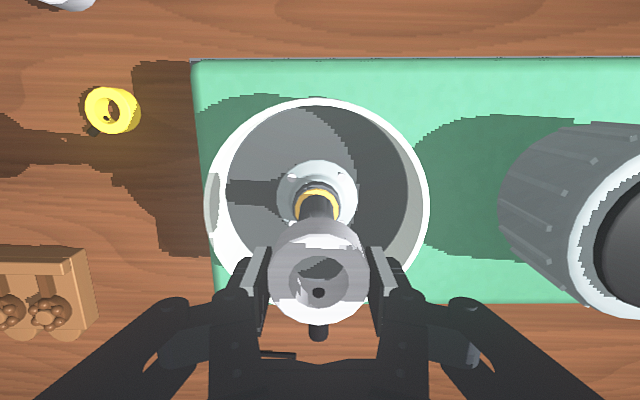

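The collar is gripped squarely, with its screw (318,330) pointing towards the slot. I'll check the rim's centre against the TCP numerically.

Run:
```python
from h import *
w=get_image("wrist");s=get_state();P=np.array(s["position"]);print(P,s["contact_force"])
c=atz(w,(319,283),P[2]+.0012);print("rim centre by eye",c,"rel TCP",(c-P)*1e3, "proj TCP",proj(w,P+[0,0,.0012]))
h=cv2.cvtColor(w["frame"],cv2.COLOR_RGB2GRAY)[225:345,255:385]
e=cv2.HoughCircles(cv2.GaussianBlur(h,(3,3),0),cv2.HOUGH_GRADIENT,1,20,param1=120,param2=18,minRadius=42,maxRadius=60)
print(e)
for d in place_of("screw_head",w)[:1]: print(d["point"],atz(w,d["point"],P[2]-.0098)-P)
go([.5295,.0635,.225],181.5)
```

```text
[0.52726409 0.06396803 0.23922121] [ 0.0678062  -1.29882346 -2.19283973]
rim centre by eye [0.52722589 0.06339857 0.24042121] rel TCP [-0.03819814 -0.56946549  1.2       ] proj TCP [320.31461016 283.10432299]
[[[63.5 42.5 57.1]]]
[320.4, 336.6] [ 0.03713313  0.00102715 -0.0098    ]
shift [-2.1 -0.7 14.4] turn -0.1 psi now -178.6 rows 0.3
```

{"name": "apply_moves", "arguments": {
  "deltas": [35,-1,0,15,0,35,-1,0,30,0,35,-1,0,42,0,35,-1,0,42,0,35,-1,0,42,0,35,-1,0,42,0,35,-1,0,42,0]
}}

```text
clock: 18.4
position: [0.5292, 0.0647, 0.1984]
ee_rot: [0.001, -0.013, 1.0, -0.0]
contact_force: [-0.4, 0.0, -2.4]
width: 0.0444
gripper_force: 62.3
```

Run:
```python
from h import *
w=get_image("wrist");s=get_state();print(s["position"],s["contact_force"])
for q,z in(("spindle_top",.172),("shoulder",.128),("key_slot",.139)):
    for d in place_of(q,w)[:2]: print(q,np.round(d["point"],1),round(d["score"],2),atz(w,d["point"],z))
go([.5295,.0635,.197],181.5)
```

```text
[0.52910944 0.0647768  0.19833515] [-0.5959409  -0.11869692 -2.60165943]
spindle_top [318.8 252.1] 0.81 [0.52844811 0.06416862 0.172     ]
shoulder [317.  225.3] 0.74 [0.53143897 0.06314931 0.128     ]
key_slot [316.4 333.6] 0.71 [0.6063452  0.06457131 0.139     ]
shift [-0.7 -1.4  0.9] turn 0.0 psi now -178.5 rows 0.0
```

{"name": "apply_moves", "arguments": {
  "deltas": [35,0,-1,2,0,35,-0.5,-1,4,0,35,-0.5,-1,6,0,35,-0.5,-1,8,0,35,-0.5,-1,10,0,35,-0.5,-1,12,0,35,-0.5,-1,14,0,35,-0.5,-1,14,0,35,-0.5,-1,14,0]
}}

```text
clock: 19.35
position: [0.5289, 0.0639, 0.1831]
ee_rot: [-0.0, -0.013, 1.0, -0.0]
contact_force: [-0.2, 0.3, -2.0]
width: 0.0444
gripper_force: 62.3
```

{"name": "apply_moves", "arguments": {
  "deltas": [35,0,0,2,0,35,0,0,4,0,35,0,0,6,0,35,0,0,8,0,35,0,0,10,0,35,0,0,12,0,35,0,0,14,0,35,0,0,16,0,35,0,0,18,0,35,0,0,20,0,35,0,0,22,0,35,0,0,22,0]
}}

```text
clock: 20.35
position: [0.5287, 0.0639, 0.1608]
ee_rot: [-0.0, -0.013, 1.0, -0.0]
contact_force: [-0.5, 0.3, -2.8]
width: 0.0446
gripper_force: 62.3
```

{"name": "apply_moves", "arguments": {
  "deltas": [35,0,0,2,0,35,0,0,4,0,35,0,0,6,0,35,0,0,8,0,35,0,0,10,0,35,0,0,11,0,35,0,0,12,0,35,0,0,13,0,35,0,0,13,0],
  "squeeze": 90
}}

```text
clock: 21.1
position: [0.529, 0.0638, 0.1491]
ee_rot: [0.0, -0.013, 1.0, -0.0]
contact_force: [-1.8, -0.6, 7.1]
width: 0.0437
gripper_force: 95.9
```

{"name": "apply_moves", "arguments": {
  "deltas": [35,0,0,1,0,35,0,0,2,0,35,0,0,2,0,35,0,0,2,0,35,0,0,2,0]
}}

```text
clock: 21.52
position: [0.529, 0.0639, 0.1489]
ee_rot: [0.001, -0.013, 1.0, -0.0]
contact_force: [-5.9, -0.3, 15.9]
width: 0.0432
gripper_force: 97.0
```

{"name": "apply_moves", "arguments": {
  "deltas": [35,0,0,1,0,35,0,0,1,0,35,0,0,1,0,35,0,0,1,0,35,0,0,1,0,35,0,0,1,0]
}}

```text
clock: 22.02
position: [0.529, 0.0639, 0.1489]
ee_rot: [0.001, -0.013, 1.0, -0.0]
contact_force: [-8.0, -0.8, 20.9]
width: 0.0437
gripper_force: 97.7
```

Run:
```python
from h import *
w=get_image("wrist");s=get_state();P=np.array(s["position"]);print(P,s["contact_force"],s["gripper_force"],s["width"])
for d in place_of("screw_head",w)[:1]: print(d["point"],atz(w,d["point"],.139))
c=get_image("scene");b=(345,120,505,240)
for q,z in(("collar_center",.139),("screw_head",.139)):
    for d in place_of(q,c)[:4]: print(q,np.round(d["point"],1),round(d["score"],2),atz(c,d["point"],z))
A=cv2.resize(w["frame"][180:380,200:440],(480,400));B=cv2.resize(c["frame"][130:240,370:480],(300,400))
cv2.imwrite("pics/end.png",cv2.cvtColor(np.hstack([A,B]),cv2.COLOR_RGB2BGR))
```

```text
[0.5290242  0.06386303 0.14891834] [-7.29559672 -0.62855156 21.64278815] 97.66098721884191 0.04356094706596575
[16.9, 137.0] [ 0.47116062 -0.06187254  0.139     ]
collar_center [323.7 212.5] 0.77 [ 0.59097832 -0.17432632  0.139     ]
collar_center [422.4 184.9] 0.63 [0.53444481 0.05599106 0.139     ]
collar_center [308.6 181.6] 0.56 [ 0.48943949 -0.19352565  0.139     ]
collar_center [271.7 293.9] 0.3 [ 0.77612526 -0.29221715  0.139     ]
screw_head [314.3 218.4] 0.86 [ 0.60527971 -0.19579948  0.139     ]
screw_head [313.5 170.9] 0.6 [ 0.45347219 -0.17784504  0.139     ]
screw_head [428.8 193. ] 0.55 [0.56228554 0.06147868 0.139     ]
```

View pics/end.png

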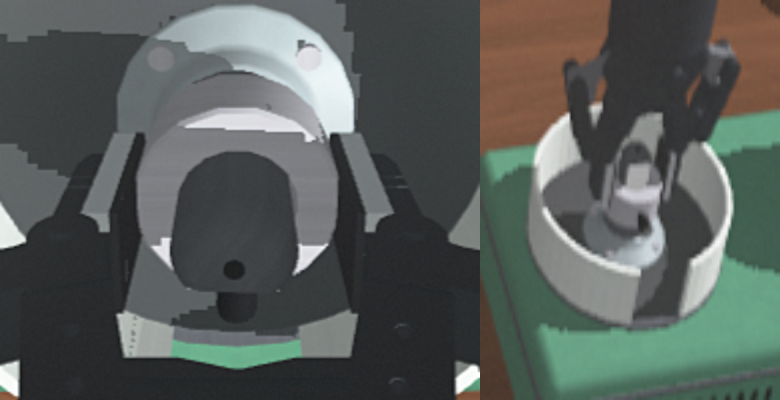

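The collar sits home on the shoulder, with no spring showing. The screw (left panel (237,305), right panel (643,222)) points out to the slot and the flat faces it. It is held down with about 22 N.

```bash
python3 -c "
from rig import *; print(sign_off())"
```

```text
the job is handed in; nothing more can be done
None
```

I turned the spindle's flat to face the slot, slid the smaller steel collar on with its screw pointing out through the slot, and handed in with it gripped and pressed home on the shoulder at about 22 N, leaving the bystanders untouched.

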